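Stow the last teaspoon and snap the holding bar down

ROBOT

A 6-joint arm with a two-finger parallel gripper is mounted at the origin on a cart in front of the work surface, level with it; the furniture and walls round the work are solid. World frame = base frame: x ahead of the robot, y to its left, z up, the work surface at z = 0. Lengths are in mm, angles in rad, forces in N, time in s.
With the tool pointing down it reaches from about 350 to 975 mm from the base axis. Payload 7.1 kg.
Tool frame: the origin (TCP) lies on the centre line of the jaws, within the pads' length; the fingertips stand 8 mm ahead of it and the grasp point (between the pads) lies 11 mm behind it; x points along the fingers, z is the direction in which the jaws open and shut, and the axes are right-handed (so a half turn about x gives the same grasp; the last joint's range is limited). The gripper opens to 88 mm and grips with 3 to 60 N. Pads are 20 mm wide; open, the fingers measure 115 mm over their backs; the gripper's body (75 mm by 178 mm) begins 61 mm behind the grasp point.
Start: joints at [1.099, 0.423, 1.63, -0, 1.089, -0.019], TCP at [273.396, 562.014, 230.675] pointing down, gripper open.
Joint ranges: [-3, 3], [-0.9, 2.11], [0.09, 2.58], [-1.31, 4.45], [0.11, 2.69], [-2.54, 2.54]. Speed limits (rad/s): [2.39, 2.39, 3.01, 3.14, 3.14, 3.14].

INTERFACE

Orientations are given as a rotation vector (axis times angle).
In Python, from workcell import status, get_image, camera_params, close_job gives the robot as it stands. The module is installed in compiled form; this text tells all that it offers.
- The arm moves only by the tool apply_moves, never from a script. Its argument "increments" is a list of rows, each a list of 7 numbers: the closure in counts, from 0 (fully open) to 255 (shut), then the shift along the tool's x, y, z in mm, then the turn, a rotation vector about the tool's x, y, z in degrees. A call has exactly 8 rows; each row shifts and turns the commanded pose from where the row before left it, along the tool's axes as they then stand; what a row does not reach is not made up. A row lasts 1/8 s, in which the tool goes at most 62.5 mm and 10.7 degrees, less where a joint would pass 70% of its speed; a pose out of reach is approached as far as the arm can. A call with a gripper value outside its range is refused whole. The fingers move at their own pace and stop on an object; the grip force is fixed at half the most. Time passes only in rows, so rows that do not move let the fingers close, or fill a call up. It gives the time, the measured TCP pose, the force and the opening at its end, in the units of the state.
- status.get_obs(): the state, without advancing time (a new reading comes with each control period).
- get_image(name): name is "scene" or "top"; returns the picture (420x560x3 uint8, red, green, blue); there is no depth.
- camera_params(name): a dict with "camera_matrix" (3x3 intrinsics, pixels), "rvec" (rotation vector, rad) and "tvec" (3), from world to camera coordinates, as OpenCV has them. Camera axes: x right, y down, z forward; pixel columns grow to the right and rows downward; lengths in mm; the calibration is good to about 2 mm. A picture is of the moment at which its call begins. camera_params takes no time and is no camera call.
- close_job(): hands the job in, once; it reports no verdict.
The state is a dict: "t": time; "qpos": joint angles; "qvel": joint speeds; "joint_torque": joint torques, N m; "ee_pos": TCP position; "orientation": TCP orientation; "ft_force": force on the tool from outside, world axes, zero at the start; "moment": the same for the moment, N m; "width": finger opening in mm.
Only numpy, scipy, OpenCV 4.12 (cv2) and the standard library are available. Lean on these libraries where they do the work, as an engineer would, in place of code of your own. Each camera call takes 0.05 s, during which the arm holds its last target.

TASK

Lay the loose teaspoon in the empty middle place of the wooden spoon tray, its bowl towards the same end as the other two. Then set the blue holding bar loosely between the tray's two black brackets, on top of the snap hooks, let go of it, and push it straight down until both hooks have clicked over its ends and it is fully home. Do not knock over or shift the pepper mill, mug, cup and egg cup.

Things in the scene. Friction and masses are not known exactly. Their poses are not given: they have to be found in the camera images.
- tray: Fixed wooden spoon tray, 156 mm along its x (along the spoons, to their bowl end), 172 mm along y, floor 6 mm above the worktop; origin at the middle of its underside. Two teaspoons are fast in it at y = +46 and -46 mm. Rim 4 mm high. Black brackets rise to 58 mm over the worktop at x -58 to -14 mm, y +-54 to +-86 mm.
- slot (a point): Centre of the tray's empty middle place, where the teaspoon's centre point belongs: over the tray's middle, 14 mm above the worktop (8 mm over the tray's floor). Axes as the tray: x to the bowl end, y across, z up. Two ribs, 6 mm high, at x 31 to 65 mm, y 18 to 28 mm either side, flank the bowl's place.
- clip_seat (a point): Where the middle of the bar's underside lies when fully home: 36 mm from the slot point to the handle side (-x), 22 mm above the worktop. Axes as the tray; the bar lies along y. Guide cheeks leave 25 mm in x for the bar's ends, with flared mouths 50 to 57 mm above the worktop. Laid in loosely, the bar rests on the hooks' ramps with its underside about 21 mm above this point.
- hook_left (a joint): White sprung snap hook in the bracket at +y: rad, 0 upright; bends outwards to about 0.1 while the bar passes and springs back to 0 when it has clicked over the bar's end. The two hooks' ramp tops are 128 mm apart, 51 mm above the worktop. The bar goes down against about 4 to 12 N in all (one hook often clicks before the other), and stops on a rigid seat.
- hook_right (a joint): The same for the bracket at -y.
- bar_centre (a point): Centre of the loose blue plastic holding bar, half-way up (14 mm over its underside). The bar is 120 mm long along its y, 10 mm thick, its ends 22 mm wide in x (from 26 mm off centre), its middle 14 mm wide. On the middle stands a grip block flush with its sides, 14 mm wide (x), 30 mm long (y), whose flat top is 28 mm over the bar's underside. Lies upright.
- bar: The blue bar, about 80 g, its two ends alike; origin at the centre of its underside, x across, y along, z up.
- bar_end_a (a point): Underside of the bar at its +y end, 58 mm from its middle.
- bar_end_b (a point): Underside of the bar at its -y end, 58 mm from its middle.
- spoon_centre (a point): Middle of the loose plated teaspoon, 8 mm over its underside. The spoon is 135 mm long along its y and 16 mm tall at the middle; its bowl (27 mm wide) is at +y, its handle at -y. For the fingers it is a solid body about 21 mm wide at this middle, 18 mm at 26 mm towards the handle. It lies bowl up on the worktop. About 22 g.
- teaspoon: The same spoon; origin at the middle of its underside, y along it to the bowl, z up.
- spoon_bowl (a point): Point in the spoon's bowl, 50 mm from its middle (+y).
- pepper_mill: Bystander: wooden pepper mill, 58 mm across, 120 mm tall, standing beyond the tray's bowl end; origin at the centre of its foot.
- mug: Bystander: footed blue-and-white china mug, 84 mm across (114 mm with handle), 100 mm tall, beyond the tray's bowl end; origin within 20 mm of the centre of its foot.
- cup: Bystander: low blue-and-white china cup, 82 mm across (108 mm with handle), 56 mm tall, at the left behind one pick-up place; origin within 20 mm of the centre of its foot.
- egg_cup: Bystander: blue-and-white egg cup, 47 mm across, 50 mm tall, at the right behind the other pick-up place; origin at the centre of its foot.

How it is judged:
By the outcome, as a careful person would: the job done as asked, in the order asked, and still so for the second after the job is handed in, with the robot touching nothing.
It also fails if it takes over 72 s, if anything falls off the work surface, if the arm or the gripper's body presses on something with over 40 N, if the wrist force passes 120 N, or if a joint passes its speed limit or range.

## Working session

There is one attempt and no reset: what is moved stays moved. The work goes in short steps, Python scripts to look and compute and a tool call to move; the robot and the scene stay as the last step left them, time stands still between calls to the robot, and variables do not carry over. Pictures are saved under pics/ and viewed, and the job is handed in when it is done.

Besides the shell and the picture viewer there is one more tool, called as a command line: name --pt "numbers of a row" for each row, then --argument value for the rest. apply_moves: Moves the arm, as the interface text tells. Its arguments: {"type":"object","properties":{"increments":{"type":"array"}},"required":["increments"]}

```bash
mkdir -p pics; python3 - <<'E'
from workcell import status,get_image,camera_params
import cv2
for n in("scene","top"):
    im=get_image(n); cv2.imwrite(f"pics/{n}0.png",im[:,:,::-1]); print(n,camera_params(n))
print(status.get_obs())
E
```

```text
scene {'camera_matrix': array([[501.60060687,   0.        , 278.84642542],
       [  0.        , 501.60060687, 210.7973644 ],
       [  0.        ,   0.        ,   1.        ]]), 'rvec': array([ 2.40056627, -0.62627388,  0.20380798]), 'tvec': array([-463.70989028,  243.58612297, 1415.72518987])}
top {'camera_matrix': array([[467.96234412,   0.        , 293.22352956],
       [  0.        , 467.96234412, 209.96164804],
       [  0.        ,   0.        ,   1.        ]]), 'rvec': array([ 2.18884568, -2.17646582,  0.07469377]), 'tvec': array([ -14.69540433,  571.64982527, 1253.50260564])}
{'t': 0.1, 'qpos': array([ 1.09902127e+00,  4.23771934e-01,  1.63057944e+00, -1.49600085e-05,
        1.08859936e+00, -1.89719446e-02]), 'qvel': array([-4.95587440e-05, -2.86592716e-03, -1.52735955e-03,  2.78595197e-03,
        1.27919509e-04, -1.27838647e-03]), 'joint_torque': array([-6.35998076e-04, -5.45613384e+01, -2.74324661e+01,  6.44940860e-02,
        1.88200513e-02, -1.98418604e-05]), 'ee_pos': array([273.17841402, 561.60859565, 229.9881421 ]), 'orientation': array([-0.87026875,  1.39120852,  0.86910504]), 'ft_force': array([ 0.21303854,  0.12261405, -0.20330356]), 'moment': array([ 0.01547755, -0.04577311,  0.02256491]), 'width': 88.04409947677847}
```

View pics/scene0.png

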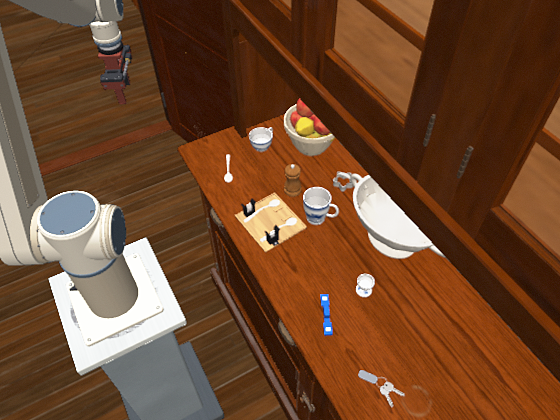

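View pics/top0.png

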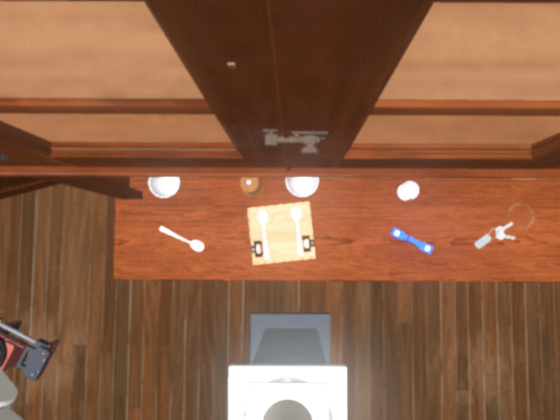

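Both views show spoon (top ≈182,239), tray (≈281,234), bar (≈412,241). Now enlarged crops to measure from.

```bash
cat > h.py <<'E'
import numpy as np,cv2
from workcell import status,get_image,camera_params
C={n:camera_params(n) for n in("scene","top")}
def ray(n,uv):
    c=C[n];R=cv2.Rodrigues(c["rvec"])[0];K=c["camera_matrix"]
    o=-R.T@c["tvec"];d=R.T@np.linalg.solve(K,[uv[0],uv[1],1.]);return o,d/np.linalg.norm(d)
def onz(n,uv,z):
    o,d=ray(n,uv);return o+d*(z-o[2])/d[2]
def two(us,ut):
    A=[];b=[];
    o1,d1=ray("scene",us);o2,d2=ray("top",ut)
    M=np.stack([d1,-d2],1);s=np.linalg.lstsq(M,o2-o1,rcond=None)[0]
    p,q=o1+s[0]*d1,o2+s[1]*d2
    return (p+q)/2,np.linalg.norm(p-q)
def proj(n,P):
    c=C[n];return cv2.projectPoints(np.array(P,float).reshape(-1,1,3),c["rvec"],c["tvec"],c["camera_matrix"],None)[0].reshape(-1,2)
def crop(im,x,y,w,h,s,name):
    cv2.imwrite(name,cv2.resize(im[y:y+h,x:x+w,::-1],None,fx=s,fy=s,interpolation=cv2.INTER_CUBIC))
E
python3 - <<'E'
from h import *
t=cv2.imread("pics/top0.png")[:,:,::-1];s=cv2.imread("pics/scene0.png")[:,:,::-1]
a=[cv2.resize(x,(400,300),interpolation=cv2.INTER_CUBIC) for x in (t[195:270,232:332],t[200:275,140:240],t[205:280,365:465],s[185:260,220:320])]
cv2.imwrite("pics/c1.png",np.vstack([np.hstack(a[:2]),np.hstack(a[2:])])[:,:,::-1])
for n,im in(("top",t),("scene",s)):
    hsv=cv2.cvtColor(np.ascontiguousarray(im),cv2.COLOR_RGB2HSV)
    m=cv2.inRange(hsv,(100,150,80),(130,255,255))
    k,l,st,ce=cv2.connectedComponentsWithStats(m)
    print(n,[(st[i].tolist(),ce[i].round(1).tolist()) for i in range(1,k) if st[i][4]>15])
    print(onz(n,(281,234) if n=="top" else (270,220),0))
E
```

```text
top []
[506.58650411  21.94788873   0.        ]
scene [([320, 294, 12, 41, 227], [325.9, 314.2])]
[512.29791093  24.93861148   0.        ]
```

View pics/c1.png

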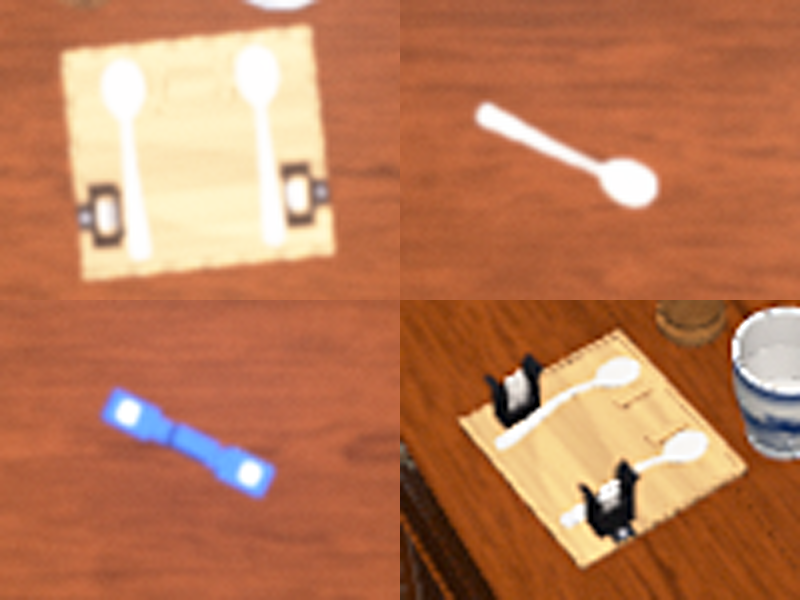

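```bash
cat >> h.py <<'E'
def big(m):
    c=cv2.findContours(m,cv2.RETR_EXTERNAL,cv2.CHAIN_APPROX_NONE)[0]
    return max(c,key=cv2.contourArea)
def up(im,x,y,w,h,s):
    return cv2.resize(np.ascontiguousarray(im[y:y+h,x:x+w]),None,fx=s,fy=s,interpolation=cv2.INTER_CUBIC)
def toimg(p,x,y,s): return (np.asarray(p,float)+.5)/s-.5+[x,y]
def rect(n,m,x,y,s,z):
    q=toimg(big(m).reshape(-1,2),x,y,s)
    W=np.array([onz(n,u,z)[:2] for u in q],np.float32)
    return cv2.minAreaRect(W),W
E
python3 - <<'E'
from h import *
I={n:cv2.cvtColor(cv2.imread(f"pics/{n}0.png"),cv2.COLOR_BGR2RGB) for n in C}
S=8
for n,b in (("top",(232,195,100,75)),("scene",(220,185,100,75))):
    u=up(I[n],*b,S);h=cv2.cvtColor(u,cv2.COLOR_RGB2HSV)
    m=((u[:,:,1]>125)).astype(np.uint8)*255   # tan & white vs brown
    m=cv2.morphologyEx(m,cv2.MORPH_CLOSE,np.ones((40,40)))
    m=cv2.morphologyEx(m,cv2.MORPH_OPEN,np.ones((60,60)))
    cv2.imwrite(f"pics/m_{n}.png",m)
    r,W=rect(n,m,b[0],b[1],S,8);print(n,"tray",r)
    # line fits per side? 
for n,b in (("top",(380,220,65,45)),("scene",(305,280,45,65))):
    u=up(I[n],*b,S).astype(int)
    m=((u[:,:,2]-u[:,:,0])>20).astype(np.uint8)*255
    m=cv2.morphologyEx(m,cv2.MORPH_CLOSE,np.ones((50,50)))
    cv2.imwrite(f"pics/mb_{n}.png",m)
    for z in (5,10): r,W=rect(n,m,b[0],b[1],S,z);print(n,"bar",z,r)
for n,b in (("top",(150,215,65,45)),("scene",(210,145,40,45))):
    u=up(I[n],*b,S).astype(int)
    m=(u.min(2)>140).astype(np.uint8)*255
    cv2.imwrite(f"pics/ms_{n}.png",m)
    for z in (6,10): r,W=rect(n,m,b[0],b[1],S,z);print(n,"spoon",z,r,cv2.boxPoints(r).round(1).tolist())
E
```

```text
top tray ((518.8240966796875, 22.639938354492188), (183.4876708984375, 179.6713104248047), 6.205604076385498)
scene tray ((510.9807434082031, 23.297653198242188), (165.6421661376953, 189.1368408203125), 6.724694728851318)
top bar 5 ((490.757568359375, -336.5691223144531), (124.11200714111328, 26.02474021911621), 63.451473236083984)
top bar 10 ((490.71435546875, -335.3260498046875), (123.62963104248047, 25.923572540283203), 63.451438903808594)
scene bar 5 ((490.59130859375, -337.77935791015625), (124.70564270019531, 24.66590118408203), 63.37260437011719)
scene bar 10 ((488.958740234375, -339.7710876464844), (124.20661926269531, 24.567216873168945), 63.372589111328125)
top spoon 6 ((497.1822814941406, 294.31414794921875), (137.31503295898438, 31.489521026611328), 61.59185028076172) [[450.70001220703125, 241.39999389648438], [478.3999938964844, 226.39999389648438], [543.7000122070312, 347.20001220703125], [516.0, 362.20001220703125]]
top spoon 10 ((497.12750244140625, 293.34637451171875), (136.88778686523438, 31.39154624938965), 61.59208297729492) [[450.79998779296875, 240.60000610351562], [478.3999938964844, 225.6999969482422], [543.5, 346.1000061035156], [515.9000244140625, 361.0]]
scene spoon 6 ((492.67584228515625, 290.381103515625), (132.52516174316406, 28.589378356933594), 64.29332733154297) [[451.1000061035156, 236.89999389648438], [476.79998779296875, 224.5], [534.2999877929688, 343.8999938964844], [508.5, 356.29998779296875]]
scene spoon 10 ((491.3619689941406, 286.7739562988281), (132.10057067871094, 28.497783660888672), 64.29335021972656) [[449.8999938964844, 233.39999389648438], [475.6000061035156, 221.10000610351562], [532.9000244140625, 340.1000061035156], [507.20001220703125, 352.5]]
```

```bash
cat >> h.py <<'E'
def trayfit(n,im,corn,z=8,chan=1):
    # corn: approx pixel corners in order; refine each side by strongest gradient along normal, robust line fit
    g=cv2.GaussianBlur(im[:,:,chan].astype(np.float32),(0,0),.7);L=[];cen=np.mean(corn,0)
    for i in range(4):
        a,b=np.array(corn[i],float),np.array(corn[(i+1)%4],float);d=(b-a)/np.linalg.norm(b-a);nn=np.array([-d[1],d[0]])
        if nn@(cen-a)<0: nn=-nn
        P=[];o=np.arange(-4,4.01,.1)
        for t in np.linspace(.08,.92,60):
            q=a+(b-a)*t+o[:,None]*nn
            v=cv2.remap(g,q[:,0].astype(np.float32)[None],q[:,1].astype(np.float32)[None],cv2.INTER_LINEAR)[0]
            k=np.argmax(np.gradient(v)); P.append(q[k])
        P=np.array(P);W=np.array([onz(n,p,z)[:2] for p in P],np.float32)
        f=cv2.fitLine(W,cv2.DIST_HUBER,0,.5,.01).ravel()
        r=np.abs((W-f[2:])@[-f[1],f[0]]); W=W[r<2.0]; f=cv2.fitLine(W,cv2.DIST_HUBER,0,.01,.01).ravel()
        L.append((f,len(W)))
    out=[]
    for i in range(4):
        f,g2=L[i-1][0],L[i][0]
        s=np.linalg.solve(np.array([[f[0],-g2[0]],[f[1],-g2[1]]]),g2[2:]-f[2:]);out.append(f[2:]+s[0]*f[:2])
    return np.array(out),L
E
python3 - <<'E'
from h import *
I={n:cv2.cvtColor(cv2.imread(f"pics/{n}0.png"),cv2.COLOR_BGR2RGB) for n in C}
for n,c in(("top",[(232+62/4,195+52/4),(232+311/4,195+26/4),(232+335/4,195+254/4),(232+83/4,195+280/4)]),
           ("scene",[(220+58/4,185+118/4),(220+220/4,185+30/4),(220+346/4,185+168/4),(220+182/4,185+267/4)])):
  for z in (4,10):
    o,L=trayfit(n,I[n],c,z);print(n,z,o.round(1).tolist(),"c",o.mean(0).round(1),"sides",[round(float(np.linalg.norm(o[i]-o[i-1])),1) for i in range(4)],[round(float(np.degrees(np.arctan2(l[0][1],l[0][0]))),2) for l in L],[l[1] for l in L])
E
```

```text
top 4 [[579.5, 117.0], [598.2999877929688, -55.29999923706055], [441.1000061035156, -72.69999694824219], [421.6000061035156, 99.80000305175781]] c [510.1  22.2] sides [158.8, 173.3, 158.2, 173.6] [-83.75, 6.35, -83.54, 6.22] [60, 55, 60, 49]
top 10 [[579.0, 116.4000015258789], [597.7999877929688, -55.099998474121094], [441.29998779296875, -72.5], [421.8999938964844, 99.30000305175781]] c [510.  22.] sides [158.0, 172.5, 157.4, 172.8] [-83.75, 6.35, -83.54, 6.22] [60, 55, 60, 49]
scene 4 [[421.5, 95.4000015258789], [578.0999755859375, 120.0], [599.0999755859375, -56.20000076293945], [441.3999938964844, -75.80000305175781]] c [510.   20.9] sides [172.4, 158.5, 177.5, 158.9] [8.91, -83.23, 7.07, -83.38] [37, 60, 52, 60]
scene 10 [[419.8999938964844, 91.0], [575.7999877929688, 115.4000015258789], [596.5999755859375, -60.0], [439.70001220703125, -79.4000015258789]] c [508.   16.8] sides [171.5, 157.8, 176.6, 158.1] [8.91, -83.23, 7.07, -83.38] [37, 60, 52, 60]
```

```bash
cat >> h.py <<'E'
def spoonfit(n,im,b,z,S=8,th=140):
    u=up(im,*b,S).astype(int);m=(u.min(2)>th).astype(np.uint8)*255
    m2=np.zeros_like(m);cv2.drawContours(m2,[big(m)],-1,255,-1)
    op=cv2.morphologyEx(m2,cv2.MORPH_OPEN,cv2.getStructuringElement(cv2.MORPH_ELLIPSE,(int(5.5*S),int(5.5*S))))
    ha=cv2.morphologyEx(cv2.subtract(m2,cv2.dilate(op,np.ones((9,9)))),cv2.MORPH_OPEN,np.ones((9,9)))
    bo=toimg(big(op).reshape(-1,2),b[0],b[1],S);hn=toimg(big(ha).reshape(-1,2),b[0],b[1],S)
    w=lambda q:np.array([onz(n,p,z)[:2] for p in q],np.float32)
    B,H=w(bo),w(hn)
    bc=np.array(cv2.fitEllipse(B)[0]);hc=np.array(cv2.minAreaRect(H)[0])
    ax=(bc-hc)/np.linalg.norm(bc-hc)
    A=np.vstack([B,H]);pr=A@ax
    bt=pr.max();ht=pr.min();c=bc+((bt+ht)/2-bc@ax)*ax
    return dict(bowl=bc.round(1),hand=hc.round(1),yaw=float(np.degrees(np.arctan2(ax[1],ax[0])).round(2)),len=float(round(bt-ht,1)),centre=c.round(1),bowl_off=float(round((bc-c)@ax,1)))
E
python3 - <<'E'
from h import *
I={n:cv2.cvtColor(cv2.imread(f"pics/{n}0.png"),cv2.COLOR_BGR2RGB) for n in C}
for z in (6,10): print(spoonfit("top",I["top"],(150,215,65,45),z))
for z in (4,6,10): print(spoonfit("scene",I["scene"],(210,145,40,45),z,S=8))
E
```

```text
{'bowl': array([474.7, 252.9]), 'hand': array([495.7, 299.6]), 'yaw': -114.16, 'len': 99.8, 'centre': array([486.3, 278.7]), 'bowl_off': 28.3}
{'bowl': array([474.7, 252.1]), 'hand': array([495.6, 298.6]), 'yaw': -114.16, 'len': 99.5, 'centre': array([486.3, 277.8]), 'bowl_off': 28.2}
{'bowl': array([474. , 251.5]), 'hand': array([501.6, 313.2]), 'yaw': -114.08, 'len': 132.6, 'centre': array([492.4, 292.7]), 'bowl_off': 45.2}
{'bowl': array([473.3, 249.7]), 'hand': array([500.9, 311.4]), 'yaw': -114.08, 'len': 132.4, 'centre': array([491.7, 290.9]), 'bowl_off': 45.1}
{'bowl': array([472.1, 246.3]), 'hand': array([499.5, 307.7]), 'yaw': -114.08, 'len': 132.0, 'centre': array([490.4, 287.3]), 'bowl_off': 45.0}
```

```bash
cat >> h.py <<'E'
from scipy.spatial.transform import Rotation as Ro
def st():
    o=status.get_obs();R=Ro.from_rotvec(o["orientation"]).as_matrix();return o,R
def delta(target,jawdeg):
    o,R=st();z=R[:,2];yaw=np.degrees(np.arctan2(z[1],z[0]))
    dw=np.array(target)-o["ee_pos"]
    print("t %.2f pos %s x-axis %s jawyaw %.2f q %s w %.1f F %s"%(o["t"],o["ee_pos"].round(1),R[:,0].round(4),yaw,o["qpos"].round(2),o["width"],o["ft_force"].round(1)))
    print("shift in tool now",(R.T@dw).round(1))
    dy=(jawdeg-yaw+90)%180-90
    print("yaw change world %.2f -> rot about tool x %.2f (or other way %.2f)"%(dy,-dy,-dy+180*np.sign(dy)))
    # needed tilt fix
    des=np.array([0,0,-1.]);v=np.cross(R[:,0],des);print("tilt fix (tool axes, deg)",np.degrees(R.T@v).round(2))
    return R
E
python3 - <<'E'
from h import *
delta([493,293.5,230],-24.1)
E
```

```text
t 0.10 pos [273.2 561.6 230. ] x-axis [-6.0e-04 -1.2e-03 -1.0e+00] jawyaw 64.06 q [ 1.1   0.42  1.63 -0.    1.09 -0.02] w 88.0 F [ 0.2  0.1 -0.2]
shift in tool now [ 2.000e-01 -3.150e+02 -1.449e+02]
yaw change world -88.16 -> rot about tool x 88.16 (or other way -91.84)
tilt fix (tool axes, deg) [ 0.   -0.08 -0.  ]
```

apply_moves --pt "0 0 -39.4 -18.1 0 0 0" --pt "0 0 -39.4 -18.1 0 0 0" --pt "0 0 -39.4 -18.1 0 0 0" --pt "0 0 -39.4 -18.1 0 0 0" --pt "0 0 -39.4 -18.1 0 0 0" --pt "0 0 -39.4 -18.1 0 0 0" --pt "0 0 -39.4 -18.1 0 0 0" --pt "0 0 -39.4 -18.1 0 0 0"

```text
t: 1.1
ee_pos: [494.1, 292.6, 230.4]
orientation: [-0.87, 1.391, 0.87]
ft_force: [0.0, 0.4, 1.0]
width: 87.5
```

apply_moves --pt "0 10 0 0 10.5 0 0" --pt "0 20 0 0 10.5 0 0" --pt "0 20 0 0 10.5 0 0" --pt "0 20 0 0 10.5 0 0" --pt "0 20 0 0 10.5 0 0" --pt "0 20 0 0 10.5 0 0" --pt "0 20 0 0 10.5 0 0" --pt "0 10 0 0 10.5 0 0"

```text
t: 2.1
ee_pos: [492.7, 293.5, 89.2]
orientation: [0.277, 1.555, -0.279]
ft_force: [-0.3, 0.3, 1.4]
width: 87.4
```

```bash
python3 - <<'E'
from h import *
delta([493,293.5,10.5],-24.1)
E
```

```text
t 2.10 pos [492.7 293.5  89.2] x-axis [-0.002  -0.0011 -1.    ] jawyaw -20.29 q [0.52 0.55 1.83 0.   0.77 0.87] w 87.4 F [-0.3  0.3  1.4]
shift in tool now [78.7  0.3  0.4]
yaw change world -3.81 -> rot about tool x 3.81 (or other way -176.19)
tilt fix (tool axes, deg) [ 0.   -0.09  0.1 ]
```

apply_moves --pt "0 12 0 0 3.8 0 0" --pt "60 14 0 0 0 0 0" --pt "60 14 0 0 0 0 0" --pt "60 14 0 0 0 0 0" --pt "60 12 0 0 0 0 0" --pt "60 8 0 0 0 0 0" --pt "60 4 0 0 0 0 0" --pt "60 0 0 0 0 0 0"

```text
t: 3.1
ee_pos: [493.5, 293.9, 12.5]
orientation: [0.325, 1.546, -0.325]
ft_force: [-0.3, -0.9, 0.7]
width: 67.0
```

```bash
python3 - <<'E'
from h import *
delta([493,293.5,10.5],-24.1)
for n in C: 
    im=get_image(n);cv2.imwrite(f"pics/{n}1.png",im[:,:,::-1])
    b=(140,195,100,75) if n=="top" else (180,120,100,75)
    crop(im,*b,6,f"pics/{n}1c.png")
E
```

```text
t 3.10 pos [493.5 293.9  12.5] x-axis [-2.e-04 -1.e-04 -1.e+00] jawyaw -23.74 q [ 0.52  0.68  1.84 -0.    0.63  0.93] w 67.0 F [-0.3 -0.9  0.7]
shift in tool now [ 2.  -0.5 -0.3]
yaw change world -0.36 -> rot about tool x 0.36 (or other way -179.64)
tilt fix (tool axes, deg) [ 0.   -0.01  0.01]
```

View pics/scene1c.png

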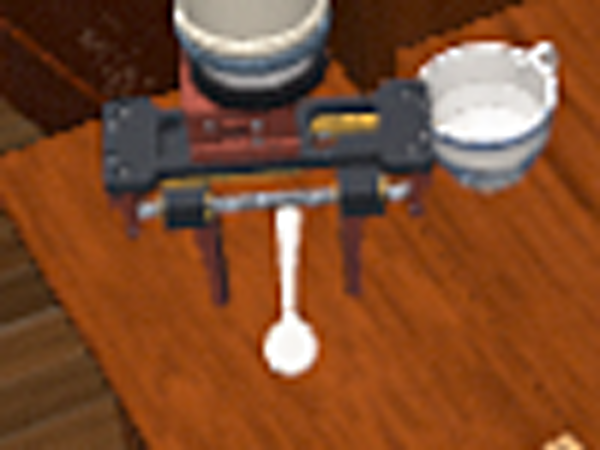

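View pics/top1c.png

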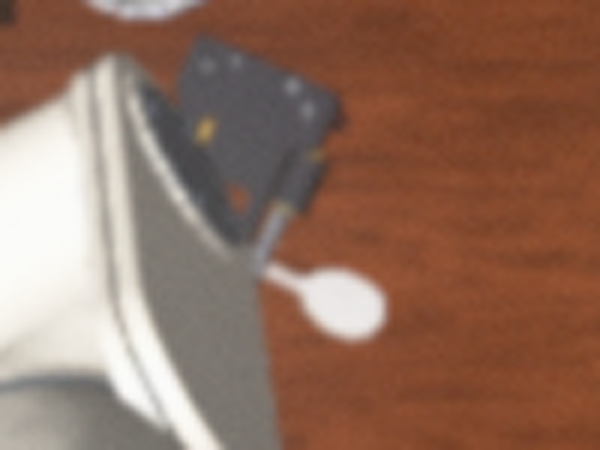

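The spoon runs centrally between the fingers (scene crop, fingers at 220 and 352, handle at 288). Closing.

apply_moves --pt "60 1.5 0 0 0.4 0 0" --pt "255 0 0 0 0 0 0" --pt "255 0 0 0 0 0 0" --pt "255 0 0 0 0 0 0" --pt "255 0 0 0 0 0 0" --pt "255 0 0 0 0 0 0" --pt "255 0 0 0 0 0 0" --pt "255 0 0 0 0 0 0"

```text
t: 4.2
ee_pos: [493.5, 293.9, 11.2]
orientation: [0.33, 1.545, -0.33]
ft_force: [-0.4, -0.7, 0.5]
width: 20.3
```

```bash
python3 - <<'E'
from h import *
delta([510,22,100],96.3)
E
```

```text
t 4.20 pos [493.5 293.9  11.2] x-axis [ 0. -0. -1.] jawyaw -24.14 q [ 0.52  0.68  1.84 -0.    0.63  0.94] w 20.3 F [-0.4 -0.7  0.5]
shift in tool now [ -88.8 -241.4  126.3]
yaw change world -59.56 -> rot about tool x 59.56 (or other way -120.44)
tilt fix (tool axes, deg) [0. 0. 0.]
```

apply_moves --pt "255 -10 0 0 0 0 0" --pt "255 -30 0 0 0 0 0" --pt "255 -40 0 0 0 0 0" --pt "255 -30 0 0 -10 0 0" --pt "255 -10 0 0 -10 0 0" --pt "255 0 0 0 -10 0 0" --pt "255 0 0 0 -10 0 0" --pt "255 0 0 0 -10 0 0"

```text
t: 5.2
ee_pos: [493.5, 294.0, 132.0]
orientation: [-0.358, 1.54, 0.359]
ft_force: [-0.6, 0.8, -0.5]
width: 20.3
```

apply_moves --pt "255 0 0 0 -10 0 0" --pt "255 0 0 0 -10 0 0" --pt "255 0 0 0 -10 0 0" --pt "255 0 0 0 -10 0 0" --pt "255 0 0 0 -10 0 0" --pt "255 0 0 0 -10 0 0" --pt "255 0 0 0 -10 0 0" --pt "255 0 0 0 0 0 0"

```text
t: 6.2
ee_pos: [493.5, 293.9, 131.7]
orientation: [-1.283, 1.159, 1.283]
ft_force: [-0.3, 0.4, 0.4]
width: 19.9
```

```bash
python3 - <<'E'
from h import *
delta([510,22,130],96.3)
im=get_image("scene");crop(im,180,100,160,120,5,"pics/s2.png")
E
```

```text
t 6.20 pos [493.5 293.9 131.7] x-axis [ 4.e-04  2.e-04 -1.e+00] jawyaw 95.77 q [ 0.52  0.48  1.81  0.    0.85 -1.16] w 19.9 F [-0.3  0.4  0.4]
shift in tool now [   1.7   10.9 -272.2]
yaw change world 0.53 -> rot about tool x -0.53 (or other way 179.47)
tilt fix (tool axes, deg) [0.   0.01 0.02]
```

View pics/s2.png

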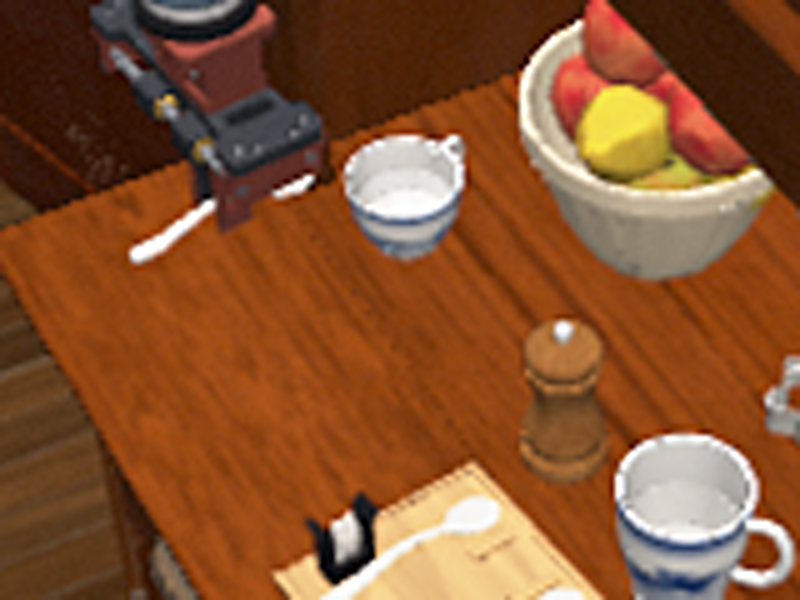

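Spoon held, bowl pointing to the tray's bowl end. Moving over the slot.

apply_moves --pt "255 0 1.5 -25 -0.5 0 0" --pt "255 0 1.5 -37 0 0 0" --pt "255 0 1.5 -42 0 0 0" --pt "255 0 1.5 -42 0 0 0" --pt "255 0 1.5 -42 0 0 0" --pt "255 0 1.5 -42 0 0 0" --pt "255 0 1.5 -32 0 0 0" --pt "255 0 0.5 -10 0 0 0"

```text
t: 7.25
ee_pos: [512.5, 20.9, 131.4]
orientation: [-1.287, 1.157, 1.287]
ft_force: [0.4, -0.0, -0.5]
width: 20.3
```

apply_moves --pt "255 10 0 0 0 0 0" --pt "255 15 0 0 0 0 0" --pt "255 15 0 0 0 0 0" --pt "255 15 0 0 0 0 0" --pt "255 15 0 0 0 0 0" --pt "255 10 0 0 0 0 0" --pt "255 5 0 0 0 0 0" --pt "255 0 0 0 0 0 0"

```text
t: 8.25
ee_pos: [512.4, 22.3, 45.9]
orientation: [-1.29, 1.155, 1.291]
ft_force: [0.3, -0.1, -0.9]
width: 19.8
```

```bash
python3 - <<'E'
from h import *
delta([510,22,17.5],96.3)
im=get_image("scene");crop(im,220,160,100,100,6,"pics/s3.png")
im=get_image("top");crop(im,232,190,100,80,6,"pics/t3.png")
E
```

```text
t 8.25 pos [512.4  22.3  45.9] x-axis [-4.e-04  0.e+00 -1.e+00] jawyaw 96.35 q [ 0.02  0.56  1.97  0.    0.61 -1.66] w 19.8 F [ 0.3 -0.1 -0.9]
shift in tool now [28.4  2.4 -0. ]
yaw change world -0.05 -> rot about tool x 0.05 (or other way -179.95)
tilt fix (tool axes, deg) [ 0.    0.   -0.02]
```

View pics/s3.png

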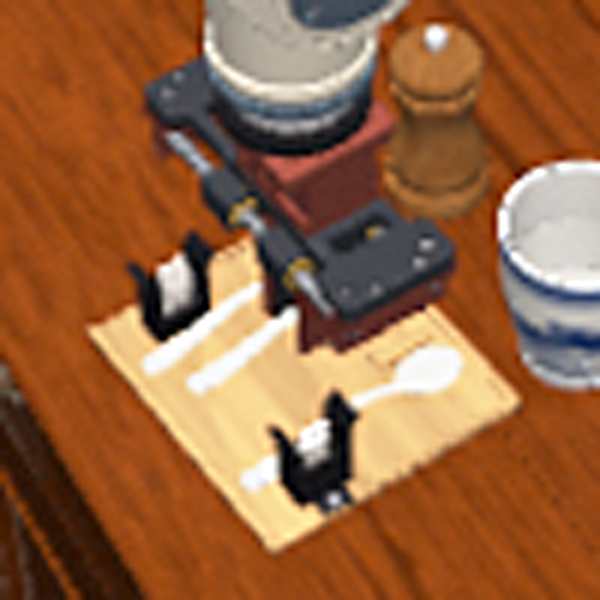

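View pics/t3.png

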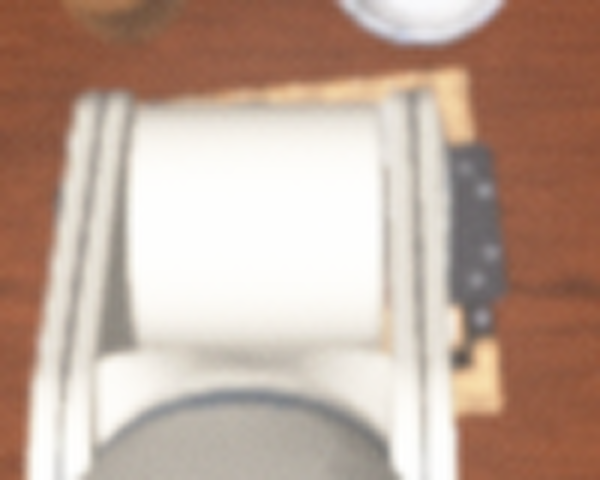

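```bash
python3 - <<'E'
from h import *
for z in (38,42,46): print(onz("scene",(253-.5,223.8),z).round(1))
print(proj("scene",[[445.3,14.9,42],[512.4,22.3,42]]))
E
```

```text
[446.1  12.3  38. ]
[444.9   9.5  42. ]
[443.7   6.7  46. ]
[[251.80996564 222.50671257]
 [270.09790777 212.29316483]]
```

apply_moves --pt "255 6 2.4 0 0 0 0" --pt "255 8 0 0 0 0 0" --pt "255 6 0 0 0 0 0" --pt "255 4 0 0 0 0 0" --pt "255 2.5 0 0 0 0 0" --pt "255 1 0 0 0 0 0" --pt "255 0 0 0 0 0 0" --pt "255 0 0 0 0 0 0"

```text
t: 9.35
ee_pos: [510.2, 22.1, 18.8]
orientation: [-1.291, 1.155, 1.29]
ft_force: [-0.4, 0.2, 0.3]
width: 20.1
```

```bash
python3 - <<'E'
from h import *
delta([510,22,17.2],96.3)
im=get_image("scene");crop(im,220,160,100,100,6,"pics/s4.png")
E
```

```text
t 9.35 pos [510.2  22.1  18.8] x-axis [ 2.e-04 -0.e+00 -1.e+00] jawyaw 96.36 q [ 0.02  0.61  1.98 -0.    0.55 -1.66] w 20.1 F [-0.4  0.2  0.3]
shift in tool now [ 1.6  0.2 -0.1]
yaw change world -0.06 -> rot about tool x 0.06 (or other way -179.94)
tilt fix (tool axes, deg) [ 0.   -0.    0.01]
```

View pics/s4.png

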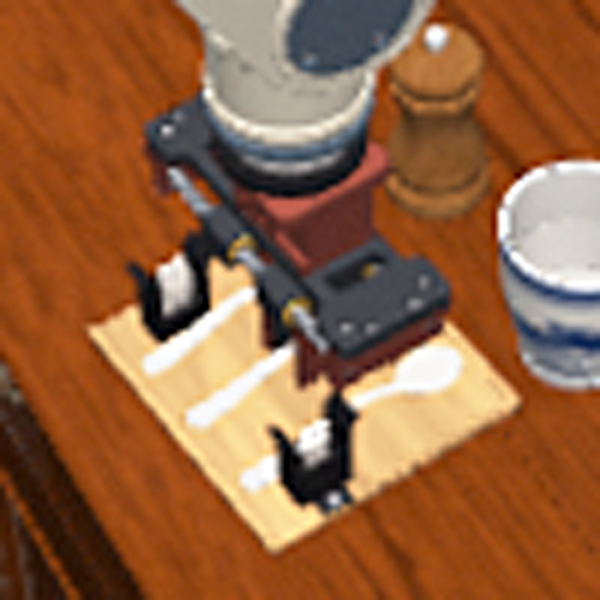

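apply_moves --pt "255 1.3 0 0 0 0 0" --pt "255 0 0 0 0 0 0" --pt "150 0 0 0 0 0 0" --pt "150 0 0 0 0 0 0" --pt "150 0 0 0 0 0 0" --pt "150 -10 0 0 0 0 0" --pt "150 -40 0 0 0 0 0" --pt "150 -50 0 0 0 0 0"

```text
t: 10.4
ee_pos: [509.3, 22.1, 118.3]
orientation: [-1.289, 1.156, 1.292]
ft_force: [0.8, 0.0, 1.1]
width: 36.1
```

```bash
python3 - <<'E'
from h import *
delta([490.7,-336.5,130],-26.6)
im=get_image("scene");crop(im,220,160,100,100,6,"pics/s5.png");cv2.imwrite("pics/scene5.png",im[:,:,::-1])
E
```

```text
t 10.40 pos [509.3  22.1 118.3] x-axis [-2.e-03 -1.e-04 -1.e+00] jawyaw 96.35 q [ 0.02  0.43  1.96 -0.    0.76 -1.66] w 36.1 F [0.8 0.  1.1]
shift in tool now [ -11.7   58.2 -354.3]
yaw change world 57.05 -> rot about tool x -57.05 (or other way 122.95)
tilt fix (tool axes, deg) [ 0.    0.01 -0.11]
```

View pics/s5.png

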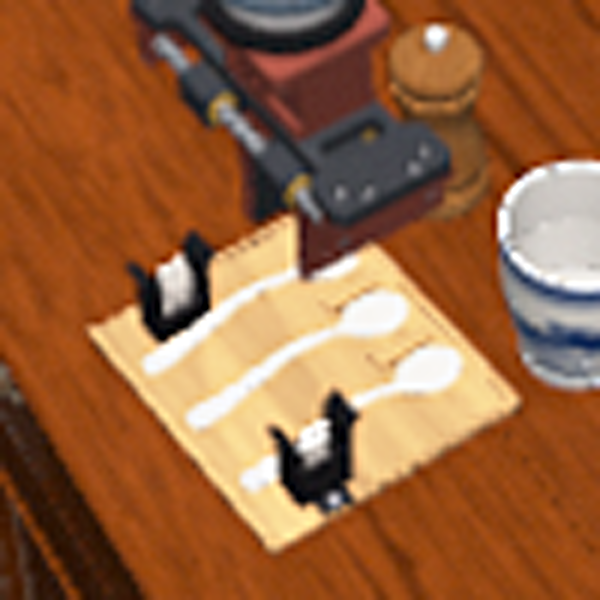

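The spoon lies in the middle place, parallel with its neighbours (bowl at crop 372,312). Next the bar.

apply_moves --pt "0 -4 7.3 -30 0 0 0" --pt "0 -4 7.3 -46 0 0 0" --pt "0 0 7.3 -50 0 0 0" --pt "0 0 7.3 -50 0 0 0" --pt "0 0 7.3 -50 0 0 0" --pt "0 0 7.3 -50 0 0 0" --pt "0 0 7.3 -48 0 0 0" --pt "0 0 7.1 -30 0 0 0"

```text
t: 11.45
ee_pos: [491.3, -338.6, 126.0]
orientation: [-1.291, 1.155, 1.288]
ft_force: [-0.1, -1.1, -0.8]
width: 87.7
```

```bash
python3 - <<'E'
from h import *
delta([490.7,-336.5,130],-26.6)
im=get_image("top");cv2.imwrite("pics/top6.png",im[:,:,::-1]);crop(im,232,190,100,80,6,"pics/t6.png")
E
```

```text
t 11.45 pos [ 491.3 -338.6  126. ] x-axis [ 1.1e-03 -9.0e-04 -1.0e+00] jawyaw 96.27 q [-0.62  0.52  1.76 -0.    0.86 -2.3 ] w 87.7 F [-0.1 -1.1 -0.8]
shift in tool now [-4.   0.4  2.1]
yaw change world 57.13 -> rot about tool x -57.13 (or other way 122.87)
tilt fix (tool axes, deg) [ 0.   -0.06  0.06]
```

View pics/t6.png

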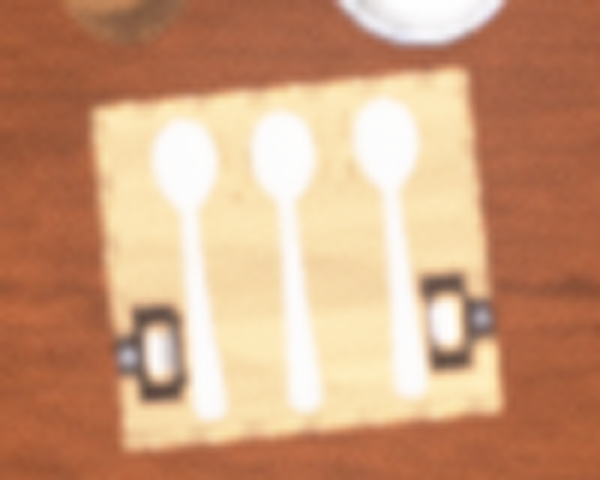

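apply_moves --pt "0 -4 0.4 2.1 10.2 0 0" --pt "0 0 0 0 10.2 0 0" --pt "0 0 0 0 10.2 0 0" --pt "0 0 0 0 10.2 0 0" --pt "0 0 0 0 10.2 0 0" --pt "0 0 0 0 10.2 0 0" --pt "0 0 0 0 10.2 0 0" --pt "0 0 0 0 10.2 0 0"

```text
t: 12.5
ee_pos: [490.8, -333.7, 129.8]
orientation: [-0.198, 1.562, 0.198]
ft_force: [0.5, -1.1, -0.0]
width: 87.8
```

apply_moves --pt "0 0 0 0 10.2 0 0" --pt "0 10 0 0 10.2 0 0" --pt "0 15 0 0 10.2 0 0" --pt "80 15 0 0 10.2 0 0" --pt "80 15 0 0 0 0 0" --pt "80 15 0 0 0 0 0" --pt "80 10 0 0 0 0 0" --pt "80 0 0 0 0 0 0"

```text
t: 13.5
ee_pos: [490.3, -333.8, 48.5]
orientation: [0.356, 1.543, -0.355]
ft_force: [-1.0, -0.3, 0.5]
width: 60.1
```

```bash
python3 - <<'E'
from h import *
delta([490.7,-336.5,12],-26.6)
im=get_image("scene");crop(im,270,240,120,100,6,"pics/s7.png")
im=get_image("top");crop(im,365,195,100,80,6,"pics/t7.png")
E
```

```text
t 13.50 pos [ 490.3 -333.8   48.5] x-axis [-1.3e-03  9.0e-04 -1.0e+00] jawyaw -25.99 q [-0.62  0.63  1.79  0.    0.72 -0.16] w 60.1 F [-1.  -0.3  0.5]
shift in tool now [36.5 -2.3  1.6]
yaw change world -0.61 -> rot about tool x 0.61 (or other way -179.39)
tilt fix (tool axes, deg) [ 0.   -0.09 -0.02]
```

View pics/s7.png

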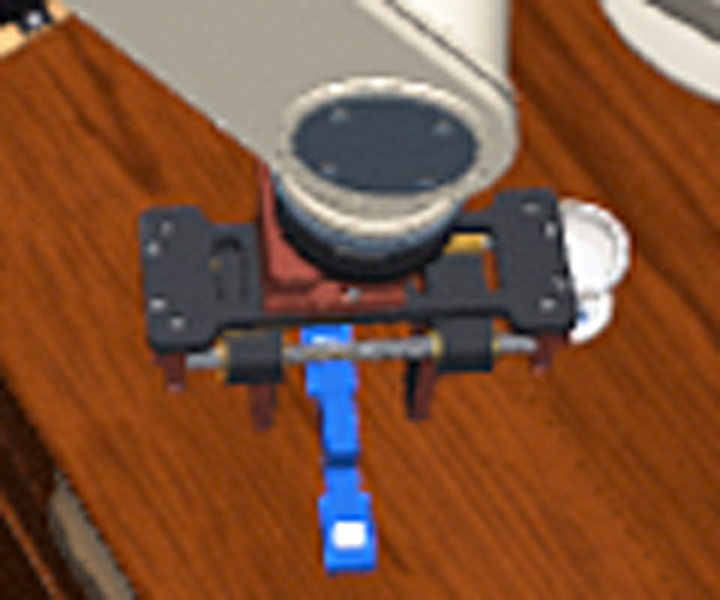

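View pics/t7.png

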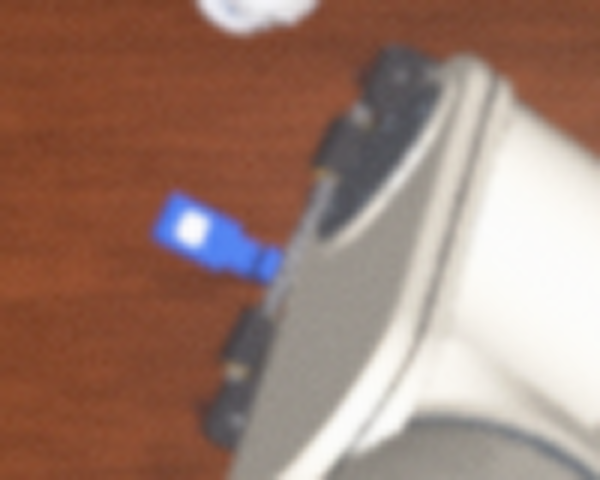

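Fingers straddle the block; small correction and down.

apply_moves --pt "80 5 -2.3 1.6 0.6 0 0" --pt "80 8 0 0 0 0 0" --pt "80 8 0 0 0 0 0" --pt "80 7 0 0 0 0 0" --pt "80 5 0 0 0 0 0" --pt "80 2.5 0 0 0 0 0" --pt "80 0 0 0 0 0 0" --pt "80 0 0 0 0 0 0"

```text
t: 14.6
ee_pos: [491.4, -337.0, 14.1]
orientation: [0.364, 1.54, -0.365]
ft_force: [-0.3, -0.2, 0.7]
width: 60.2
```

apply_moves --pt "255 0 0 0 0 0 0" --pt "255 0 0 0 0 0 0" --pt "255 0 0 0 0 0 0" --pt "255 0 0 0 0 0 0" --pt "255 0 0 0 0 0 0" --pt "255 0 0 0 0 0 0" --pt "255 0 0 0 0 0 0" --pt "255 0 0 0 0 0 0"

```text
t: 15.6
ee_pos: [491.2, -336.9, 13.9]
orientation: [0.365, 1.54, -0.365]
ft_force: [-0.0, -0.5, 0.6]
width: 14.1
```

```bash
python3 - <<'E'
from h import *
a=np.radians(6.3);X=np.array([np.cos(a),np.sin(a)])
T=np.array([510,22.])-36*X;print("seat",T)
delta([*T,130],6.3)
E
```

```text
seat [474.2174056  18.0495648]
t 15.60 pos [ 491.2 -336.9   13.9] x-axis [-0. -0. -1.] jawyaw -26.65 q [-0.62  0.69  1.79 -0.    0.66 -0.16] w 14.1 F [-0.  -0.5  0.6]
shift in tool now [-116.1  309.6 -174.4]
yaw change world 32.95 -> rot about tool x -32.95 (or other way 147.05)
tilt fix (tool axes, deg) [0. 0. 0.]
```

apply_moves --pt "255 -10 0 0 0 0 0" --pt "255 -20 0 0 0 0 0" --pt "255 -30 0 0 0 0 0" --pt "255 -30 0 0 -8.3 0 0" --pt "255 -20 0 0 -8.3 0 0" --pt "255 -10 0 0 -8.3 0 0" --pt "255 0 0 0 -8.1 0 0" --pt "255 0 0 0 0 0 0"

```text
t: 16.6
ee_pos: [491.5, -337.1, 135.4]
orientation: [-0.087, 1.568, 0.085]
ft_force: [0.0, 0.6, -0.6]
width: 13.8
```

```bash
python3 - <<'E'
from h import *
delta([474.2,18,130],6.3)
for n in C:
    im=get_image(n);cv2.imwrite(f"pics/{n}8.png",im[:,:,::-1])
    crop(im,*((340,190,120,100) if n=="top" else (280,210,120,100)),6,f"pics/{n}8c.png")
E
```

```text
t 16.60 pos [ 491.5 -337.1  135.4] x-axis [ 0.0014 -0.001  -1.    ] jawyaw 6.29 q [-0.62  0.5   1.76  0.    0.88 -0.73] w 13.8 F [ 0.   0.6 -0.6]
shift in tool now [  5.  354.8  21.7]
yaw change world 0.01 -> rot about tool x -0.01 (or other way 179.99)
tilt fix (tool axes, deg) [0.   0.07 0.07]
```

View pics/scene8c.png

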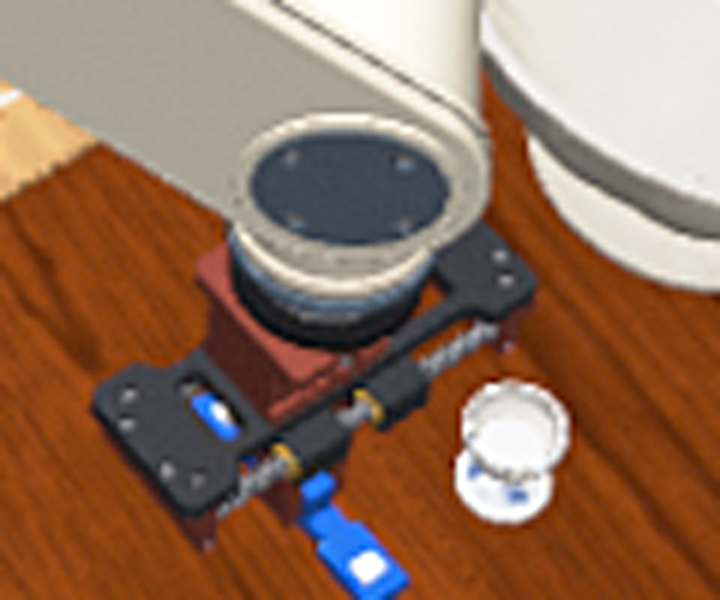

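View pics/top8c.png

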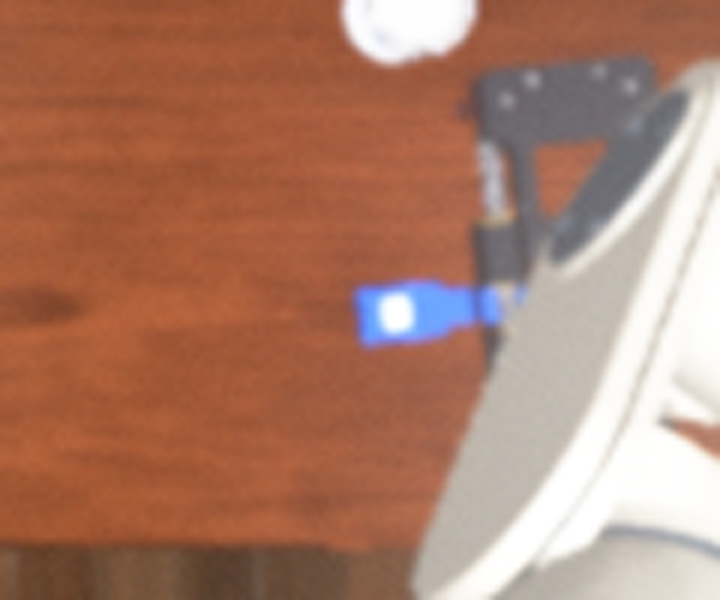

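```bash
python3 - <<'E'
from h import *
print("end+",onz("top",(399.2,242.6),131.5).round(1),"expect",(484.9,-277.5))
T=cv2.imread("pics/top0.png");b=(380,220,65,45)
def pads(img,b,n,z):
    u=up(img,*b,8).astype(int);m=(u.min(2)>185).astype(np.uint8)
    k,l,s,c=cv2.connectedComponentsWithStats(m)
    r=[]
    for i in range(1,k):
        if s[i][4]>150: p=toimg(c[i],b[0],b[1],8);r.append(onz(n,p,z)[:3].round(1));print(n,s[i][4],p.round(1),r[-1])
    return r
r=pads(T,b,"top",10);print("pad centre",(r[0]+r[1])/2,np.linalg.norm(r[0]-r[1])/2, np.degrees(np.arctan2(*(r[0]-r[1])[[1,0]])))
r=pads(cv2.imread("pics/scene0.png"),(305,280,45,65),"scene",10);print("pad centre",(r[0]+r[1])/2,np.linalg.norm(r[0]-r[1])/2, np.degrees(np.arctan2(*(r[0]-r[1])[[1,0]])))
pads(cv2.imread("pics/top8.png"),(395,232,30,20),"top",131.5)
pads(cv2.imread("pics/scene8.png"),(330,295,25,15),"scene",131.5)
E
```

```text
end+ [ 484.3 -274.2  131.5] expect (484.9, -277.5)
top 1956 [396.6 232.6] [ 511.9 -294.3   10. ]
top 1840 [427.  247.9] [ 470.8 -376.8   10. ]
pad centre [ 491.35 -335.55   10.  ] 46.08540983868972 63.518348734199115
scene 1077 [324.1 297.9] [ 510.1 -296.4   10. ]
scene 1192 [327.7 328.6] [ 469.4 -378.9   10. ]
pad centre [ 489.75 -337.65   10.  ] 45.996575959521174 63.74134044519269
top 1913 [405.6 241.7] [ 486.6 -290.1  131.5]
scene 1244 [340.8 304. ] [ 495.5 -383.8  131.5]
```

```bash
python3 - <<'E'
from h import *
im=cv2.imread("pics/top6.png");b=(240,225,80,40);u=up(im,*b,8).astype(int)
m=(u.max(2)<105).astype(np.uint8)*255
hsv=cv2.cvtColor(u.astype(np.uint8),cv2.COLOR_BGR2HSV)
m=((u.max(2)<120)&((u.max(2)-u.min(2))<70)).astype(np.uint8)*255
cv2.imwrite("pics/mbr.png",np.hstack([u.astype(np.uint8)[:,:,:]//1, cv2.merge([m]*3)])[::2,::2])
k,l,s,c=cv2.connectedComponentsWithStats(m)
for i in range(1,k):
    if s[i][4]>1500:
        x,y,w,h,a=s[i];print(s[i],[onz("top",toimg((px,py),b[0],b[1],8),58).round(1).tolist() for px,py in((x,y),(x+w,y+h),(x+w/2,y+h/2))])
# white hook pad centers
wm=(u.min(2)>170).astype(np.uint8)
E
```

```text
(no output)
```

View pics/mbr.png

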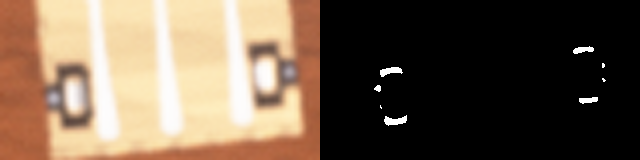

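```bash
python3 - <<'E'
from h import *
im=cv2.imread("pics/top6.png");b=(240,225,80,40);u=up(im,*b,8).astype(int)
P=[]
for th in (120,135):
    m=((u.max(2)<th)&((u.max(2)-u.min(2))<70)).astype(np.uint8)*255
    k,l,s,c=cv2.connectedComponentsWithStats(m);P=[]
    for i in range(1,k):
        if s[i][4]>200:
            w=onz("top",toimg(c[i],b[0],b[1],8),56);P.append(w[:2]);print(th,s[i].tolist(),w.round(1))
    P=np.array(P);print(P.mean(0).round(1))
a=np.radians(6.3);
for q in ((-58,70),(-14,70),(-58,-70),(-14,-70)): print(q,510+q[0]*np.cos(a)-q[1]*np.sin(a),22+q[0]*np.sin(a)+q[1]*np.cos(a))
E
```

```text
120 [506, 92, 41, 16, 419] [498.1 -43.6  56. ]
120 [119, 134, 46, 20, 539] [483.3  83.3  56. ]
120 [517, 193, 39, 14, 389] [465.1 -47.2  56. ]
120 [128, 230, 46, 21, 610] [450.8  79.7  56. ]
[474.3  18.1]
135 [502, 90, 48, 23, 708] [497.9 -43.4  56. ]
135 [559, 123, 30, 47, 649] [482.5 -58.1  56. ]
135 [91, 132, 80, 59, 1386] [479.   86.4  56. ]
135 [515, 189, 43, 20, 645] [465.2 -47.1  56. ]
135 [108, 201, 71, 51, 1209] [453.   81.5  56. ]
[475.5   3.8]
(-58, 70) 444.66886280722645 85.21267683858196
(-14, 70) 488.40314484725434 90.04098652658794
(-58, -70) 460.03166635997275 -53.94185692514321
(-14, -70) 503.76594840000064 -49.11354723713722
```

apply_moves --pt "255 0 28 2.7 0 0 0" --pt "255 0 45 2.7 0 0 0" --pt "255 0 55 2.7 0 0 0" --pt "255 0 55 2.7 0 0 0" --pt "255 0 55 2.7 0 0 0" --pt "255 0 55 2.7 0 0 0" --pt "255 0 42 2.7 0 0 0" --pt "255 0 20 2.7 0 0 0"

```text
t: 17.7
ee_pos: [472.9, 20.3, 134.1]
orientation: [-0.087, 1.569, 0.087]
ft_force: [-0.2, -0.8, -0.4]
width: 13.6
```

apply_moves --pt "255 8 0 0 0 0 0" --pt "255 10 0 0 0 0 0" --pt "255 10 0 0 0 0 0" --pt "255 10 0 0 0 0 0" --pt "255 8 0 0 0 0 0" --pt "255 4 0 0 0 0 0" --pt "255 0 0 0 0 0 0" --pt "255 0 0 0 0 0 0"

```text
t: 18.7
ee_pos: [473.6, 18.3, 84.1]
orientation: [-0.087, 1.569, 0.087]
ft_force: [-1.0, -0.3, -0.7]
width: 13.8
```

```bash
python3 - <<'E'
from h import *
delta([474.2,18,58],6.4)
for n in C:
    im=get_image(n);cv2.imwrite(f"pics/{n}9.png",im[:,:,::-1])
    crop(im,*((222,185,120,100) if n=="top" else (220,160,120,100)),6,f"pics/{n}9c.png")
E
```

```text
t 18.70 pos [473.6  18.3  84.1] x-axis [ 5.e-04 -0.e+00 -1.e+00] jawyaw 6.36 q [ 0.01  0.45  2.05 -0.    0.64 -0.1 ] w 13.8 F [-1.  -0.3 -0.7]
shift in tool now [26.1 -0.4  0.6]
yaw change world 0.04 -> rot about tool x -0.04 (or other way 179.96)
tilt fix (tool axes, deg) [0.   0.03 0.  ]
```

View pics/scene9c.png

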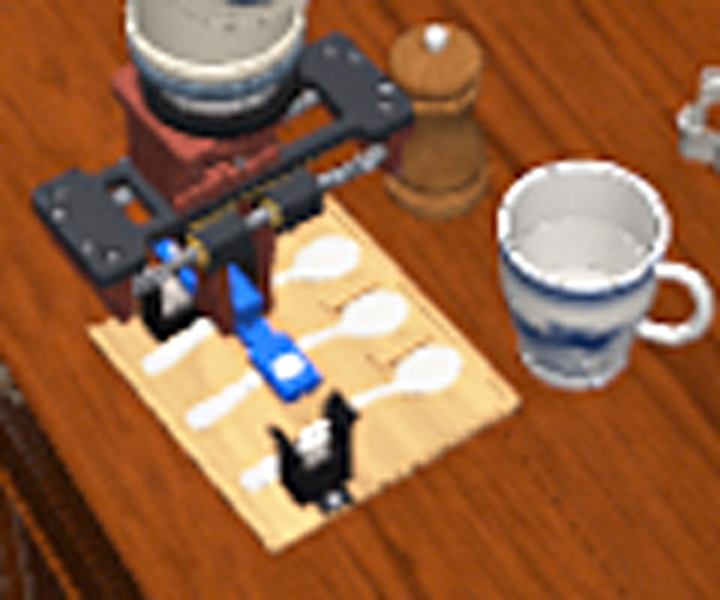

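View pics/top9c.png

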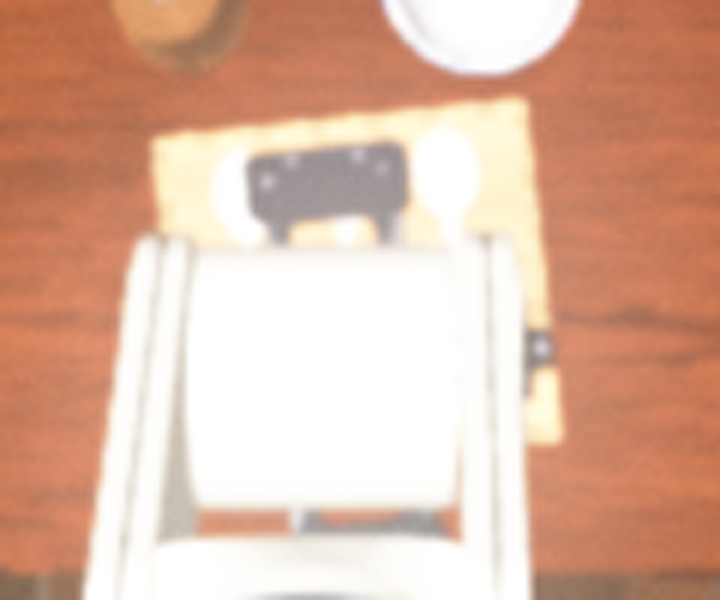

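```bash
python3 - <<'E'
from h import *
print(onz("scene",(220+290.5/6-.4,160+367/6-.4),80.2), proj("scene",[478.7,-27.4,80.2]))
E
```

```text
[478.38804914 -29.69195821  80.2       ] [[267.741926   220.18730225]]
```

apply_moves --pt "255 4 -0.3 0.6 0 0 0" --pt "255 5 0 0 0 0 0" --pt "255 5 0 0 0 0 0" --pt "255 4 0 0 0 0 0" --pt "255 3 0 0 0 0 0" --pt "255 2 0 0 0 0 0" --pt "255 1 0 0 0 0 0" --pt "255 0 0 0 0 0 0"

```text
t: 19.8
ee_pos: [474.1, 18.0, 59.9]
orientation: [-0.087, 1.569, 0.087]
ft_force: [-0.6, 0.1, -0.6]
width: 13.8
```

```bash
python3 - <<'E'
from h import *
delta([474.2,18,57],6.4)
im=get_image("scene");crop(im,220,180,80,80,8,"pics/s10.png")
E
```

```text
t 19.80 pos [474.1  18.   59.9] x-axis [ 1.e-04 -0.e+00 -1.e+00] jawyaw 6.36 q [ 0.01  0.5   2.05 -0.    0.59 -0.1 ] w 13.8 F [-0.6  0.1 -0.6]
shift in tool now [ 2.9 -0.1  0.1]
yaw change world 0.04 -> rot about tool x -0.04 (or other way 179.96)
tilt fix (tool axes, deg) [0. 0. 0.]
```

View pics/s10.png

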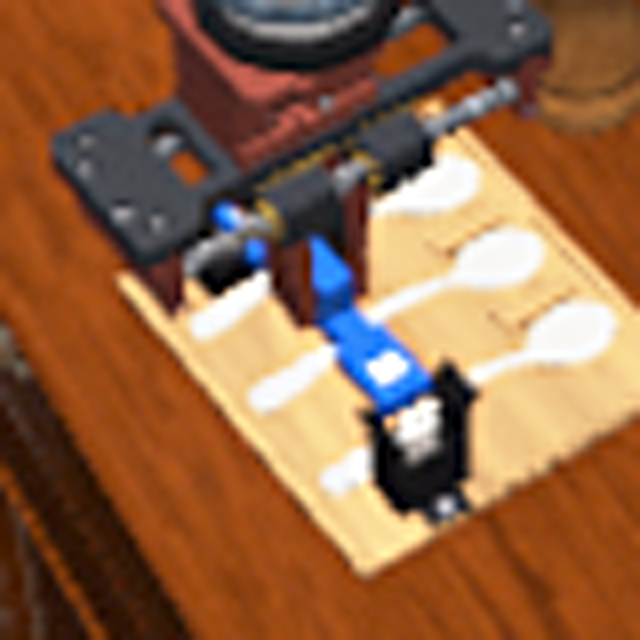

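Bar end (crop 385,370) is lined up with the bracket mouth (425,400). Lowering the last bit, watching force.

apply_moves --pt "255 0.5 0 0 0 0 0" --pt "255 0.5 0 0 0 0 0" --pt "255 0.5 0 0 0 0 0" --pt "255 0.5 0 0 0 0 0" --pt "255 0.5 0 0 0 0 0" --pt "255 0 0 0 0 0 0" --pt "255 0 0 0 0 0 0" --pt "255 0 0 0 0 0 0"

```text
t: 20.85
ee_pos: [474.1, 18.1, 57.4]
orientation: [-0.087, 1.569, 0.087]
ft_force: [0.5, -2.1, 1.1]
width: 13.8
```

apply_moves --pt "255 0.3 0 0 0 0 0" --pt "170 0 0 0 0 0 0" --pt "140 0 0 0 0 0 0" --pt "140 0 0 0 0 0 0" --pt "140 -5 0 0 0 0 0" --pt "140 -15 0 0 0 0 0" --pt "140 -25 0 0 0 0 0" --pt "140 0 0 0 0 0 0"

```text
t: 21.85
ee_pos: [475.5, 18.1, 104.3]
orientation: [-0.087, 1.565, 0.087]
ft_force: [0.7, 1.5, -0.5]
width: 39.2
```

```bash
python3 - <<'E'
from h import *
delta([474.2,18,57],6.4)
im=get_image("scene");crop(im,220,180,80,80,8,"pics/s11.png")
E
```

```text
t 21.85 pos [475.5  18.1 104.3] x-axis [ 4.3e-03  1.0e-04 -1.0e+00] jawyaw 6.36 q [ 0.01  0.41  2.04 -0.    0.69 -0.1 ] w 39.2 F [ 0.7  1.5 -0.5]
shift in tool now [47.3  0.1 -1.5]
yaw change world 0.04 -> rot about tool x -0.04 (or other way 179.96)
tilt fix (tool axes, deg) [0.   0.25 0.02]
```

View pics/s11.png

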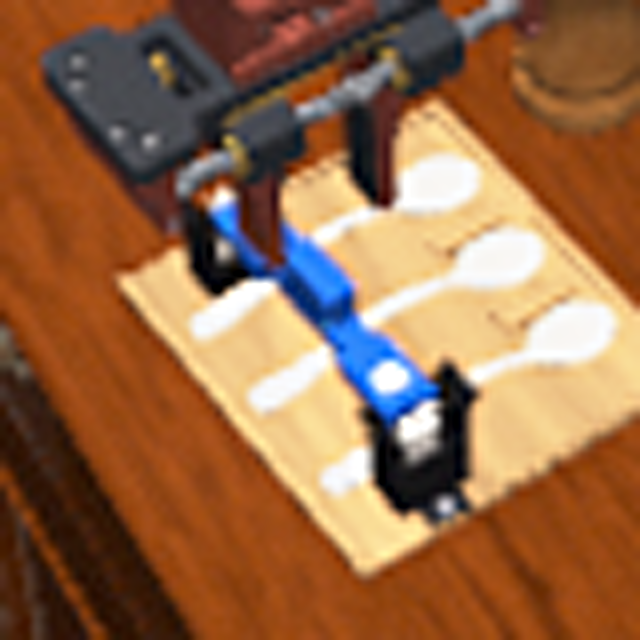

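The bar lies loose on the hooks, level. Shutting the fingers and pressing from above.

apply_moves --pt "255 0 0 0 0 0 0" --pt "255 0 0 0 0 0 0" --pt "255 0 0 0 0 0 0" --pt "255 6 0 0 0 0 0" --pt "255 8 0 0 0 0 0" --pt "255 4 0 0 0 0 0" --pt "255 0 0 0 0 0 0" --pt "255 0 0 0 0 0 0"

```text
t: 22.9
ee_pos: [474.1, 18.1, 84.1]
orientation: [-0.087, 1.569, 0.087]
ft_force: [0.3, 0.2, 0.6]
width: 0.3
```

```bash
python3 - <<'E'
from h import *
delta([474.2,18,80],6.4)
im=get_image("scene");crop(im,220,180,80,80,8,"pics/s12.png")
E
```

```text
t 22.90 pos [474.1  18.1  84.1] x-axis [ 0. -0. -1.] jawyaw 6.36 q [ 0.01  0.45  2.05 -0.    0.65 -0.1 ] w 0.3 F [0.3 0.2 0.6]
shift in tool now [ 4.1 -0.1  0.1]
yaw change world 0.04 -> rot about tool x -0.04 (or other way 179.96)
tilt fix (tool axes, deg) [0. 0. 0.]
```

View pics/s12.png

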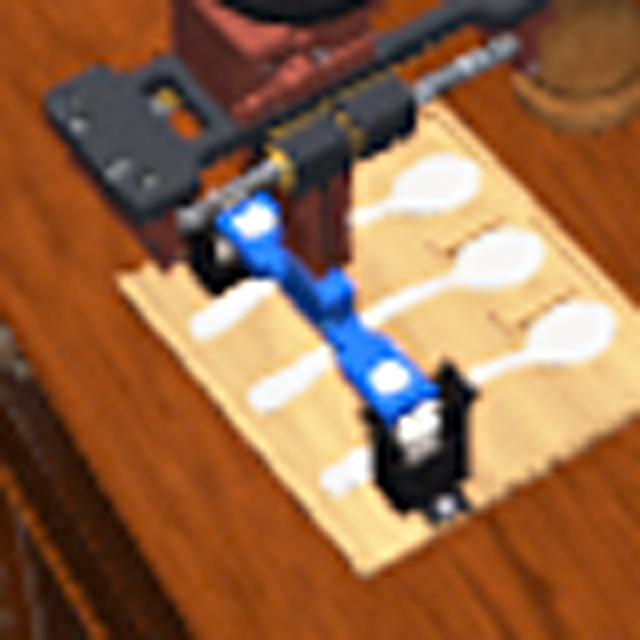

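apply_moves --pt "255 2 0 0 0 0 0" --pt "255 2 0 0 0 0 0" --pt "255 1.5 0 0 0 0 0" --pt "255 1.5 0 0 0 0 0" --pt "255 1.5 0 0 0 0 0" --pt "255 1.5 0 0 0 0 0" --pt "255 1.5 0 0 0 0 0" --pt "255 1.5 0 0 0 0 0"

```text
t: 23.95
ee_pos: [474.3, 18.2, 71.2]
orientation: [-0.087, 1.569, 0.087]
ft_force: [0.8, 1.6, 4.8]
width: 0.4
```

```bash
python3 - <<'E'
from h import *
delta([474.2,18,58],6.4)
im=get_image("scene");crop(im,220,180,80,80,8,"pics/s13.png")
E
```

```text
t 23.95 pos [474.3  18.2  71.2] x-axis [ 5.e-04  2.e-04 -1.e+00] jawyaw 6.35 q [ 0.01  0.47  2.05  0.    0.62 -0.1 ] w 0.4 F [0.8 1.6 4.8]
shift in tool now [13.2 -0.2 -0.1]
yaw change world 0.05 -> rot about tool x -0.05 (or other way 179.95)
tilt fix (tool axes, deg) [ 0.    0.03 -0.01]
```

View pics/s13.png

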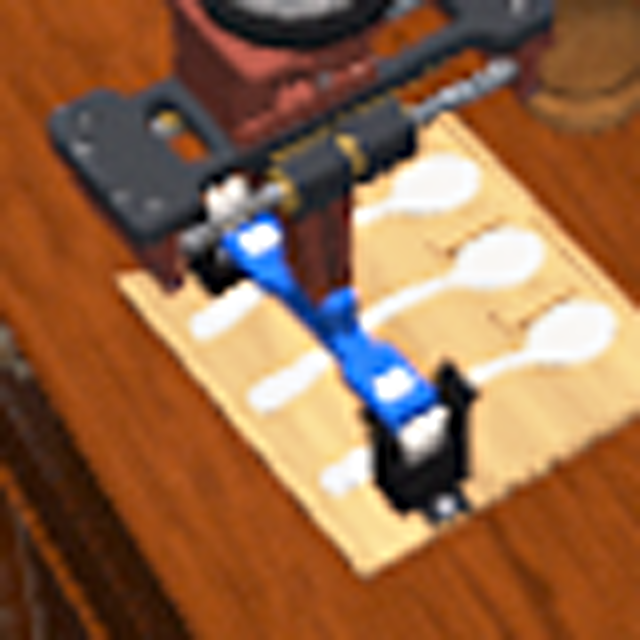

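Descending evenly at 4.8 N. Continue to just above the home height.

apply_moves --pt "255 1.5 0 0 0 0 0" --pt "255 1.5 0 0 0 0 0" --pt "255 1.5 0 0 0 0 0" --pt "255 1.5 0 0 0 0 0" --pt "255 1.5 0 0 0 0 0" --pt "255 1.5 0 0 0 0 0" --pt "255 1 0 0 0 0 0" --pt "255 0.5 0 0 0 0 0"

```text
t: 25.0
ee_pos: [474.0, 18.0, 60.5]
orientation: [-0.087, 1.569, 0.087]
ft_force: [0.4, -1.4, 3.4]
width: 0.4
```

```bash
python3 - <<'E'
from h import *
delta([474.2,18,58],6.4)
im=get_image("scene");crop(im,220,180,80,80,8,"pics/s14.png")
E
```

```text
t 25.00 pos [474.   18.   60.5] x-axis [ 0.e+00 -1.e-04 -1.e+00] jawyaw 6.36 q [ 0.01  0.5   2.05 -0.    0.59 -0.1 ] w 0.4 F [ 0.4 -1.4  3.4]
shift in tool now [ 2.5 -0.   0.2]
yaw change world 0.04 -> rot about tool x -0.04 (or other way 179.96)
tilt fix (tool axes, deg) [0.   0.   0.01]
```

View pics/s14.png

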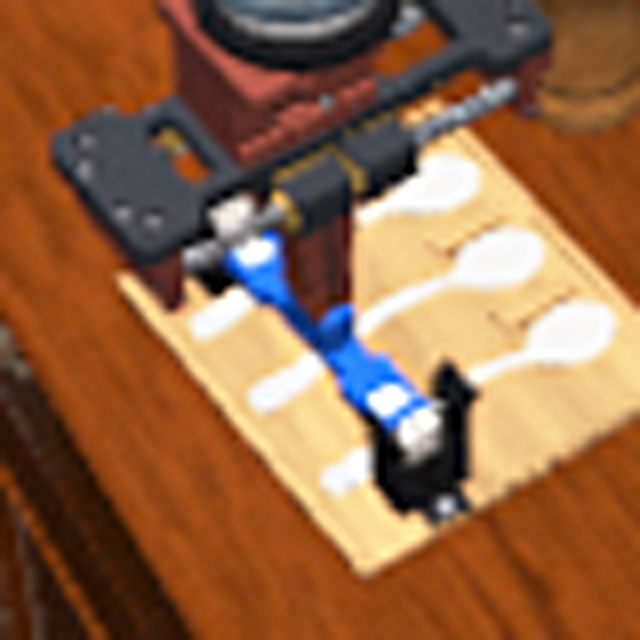

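apply_moves --pt "255 0.5 0 0 0 0 0" --pt "255 0.5 0 0 0 0 0" --pt "255 0.5 0 0 0 0 0" --pt "255 0.3 0 0 0 0 0" --pt "255 0 0 0 0 0 0" --pt "255 0 0 0 0 0 0" --pt "255 0 0 0 0 0 0" --pt "255 0 0 0 0 0 0"

```text
t: 26.05
ee_pos: [474.0, 18.1, 58.8]
orientation: [-0.087, 1.569, 0.087]
ft_force: [-0.0, -0.6, -0.2]
width: 0.2
```

apply_moves --pt "255 0.3 0 0 0 0 0" --pt "255 0.2 0 0 0 0 0" --pt "255 0 0 0 0 0 0" --pt "255 0 0 0 0 0 0" --pt "255 0 0 0 0 0 0" --pt "255 0 0 0 0 0 0" --pt "255 0 0 0 0 0 0" --pt "255 0 0 0 0 0 0"

```text
t: 27.05
ee_pos: [474.0, 18.1, 58.4]
orientation: [-0.087, 1.569, 0.087]
ft_force: [-0.5, -0.1, 4.6]
width: 0.6
```

apply_moves --pt "255 0.2 0 0 0 0 0" --pt "255 0.2 0 0 0 0 0" --pt "255 0 0 0 0 0 0" --pt "255 0 0 0 0 0 0" --pt "255 0 0 0 0 0 0" --pt "255 0 0 0 0 0 0" --pt "255 0 0 0 0 0 0" --pt "255 0 0 0 0 0 0"

```text
t: 28.05
ee_pos: [474.2, 18.1, 58.3]
orientation: [-0.087, 1.569, 0.087]
ft_force: [-2.3, -0.2, 9.5]
width: 0.2
```

```bash
python3 - <<'E'
from h import *
delta([474.2,18,58],6.4)
im=get_image("scene");crop(im,220,180,80,80,8,"pics/s15.png")
E
```

```text
t 28.05 pos [474.2  18.1  58.3] x-axis [ 4.e-04 -0.e+00 -1.e+00] jawyaw 6.36 q [ 0.01  0.5   2.05 -0.    0.59 -0.1 ] w 0.2 F [-2.3 -0.2  9.5]
shift in tool now [ 0.3 -0.1  0. ]
yaw change world 0.04 -> rot about tool x -0.04 (or other way 179.96)
tilt fix (tool axes, deg) [0.   0.02 0.  ]
```

View pics/s15.png

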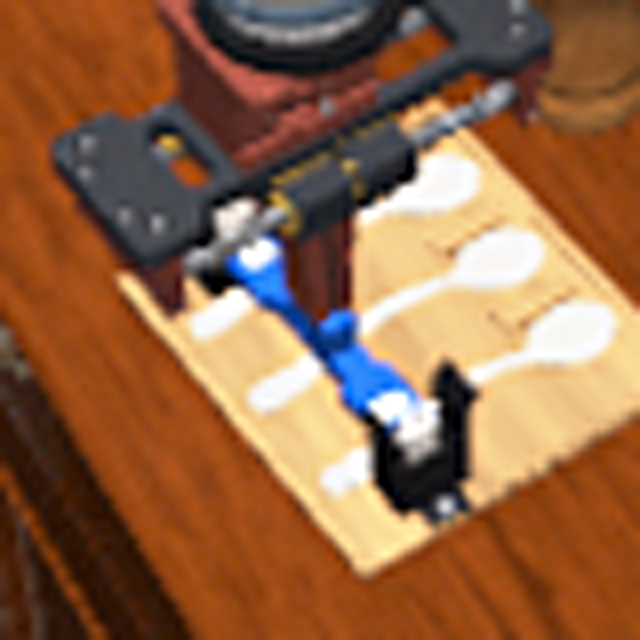

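apply_moves --pt "255 0.2 0 0 0 0 0" --pt "255 0.2 0 0 0 0 0" --pt "255 0 0 0 0 0 0" --pt "255 0 0 0 0 0 0" --pt "255 0 0 0 0 0 0" --pt "255 0 0 0 0 0 0" --pt "255 0 0 0 0 0 0" --pt "255 0 0 0 0 0 0"

```text
t: 29.1
ee_pos: [474.3, 18.1, 58.2]
orientation: [-0.087, 1.568, 0.087]
ft_force: [-2.6, -0.7, 14.4]
width: 0.9
```

apply_moves --pt "255 -5 0 0 0 0 0" --pt "255 -15 0 0 0 0 0" --pt "255 -30 0 0 0 0 0" --pt "255 -40 0 0 0 0 0" --pt "255 -40 0 0 0 0 0" --pt "255 -30 0 0 0 0 0" --pt "255 -20 0 0 0 0 0" --pt "255 0 0 0 0 0 0"

```text
t: 30.1
ee_pos: [474.9, 18.1, 239.4]
orientation: [-0.087, 1.565, 0.087]
ft_force: [0.1, 0.8, 0.2]
width: 0.3
```

apply_moves --pt "255 0 30 0 0 0 0" --pt "255 0 40 0 0 0 0" --pt "255 0 40 0 0 0 0" --pt "255 0 40 0 0 0 0" --pt "255 0 40 0 0 0 0" --pt "255 0 40 0 0 0 0" --pt "255 0 30 0 0 0 0" --pt "255 0 0 0 0 0 0"

```text
t: 31.1
ee_pos: [444.4, 277.6, 236.4]
orientation: [-0.09, 1.57, 0.089]
ft_force: [0.4, 0.1, 0.0]
width: 0.5
```

```bash
python3 - <<'E'
from h import *
for n in C:
    im=get_image(n);cv2.imwrite(f"pics/{n}16.png",im[:,:,::-1])
    crop(im,*((232,170,100,100) if n=="top" else (220,170,100,90)),6,f"pics/{n}16c.png")
E
```

```text
(no output)
```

View pics/scene16c.png

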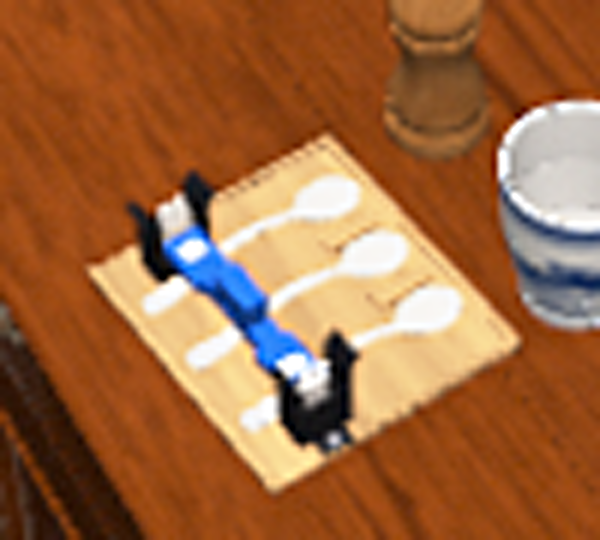

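View pics/top16c.png

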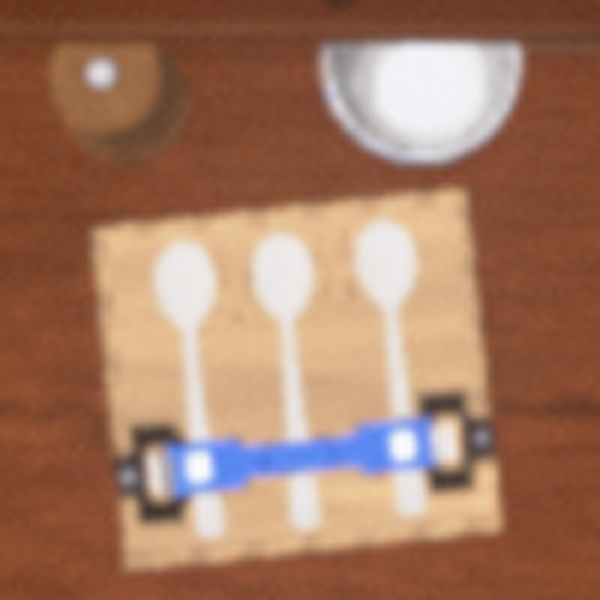

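View pics/scene16.png

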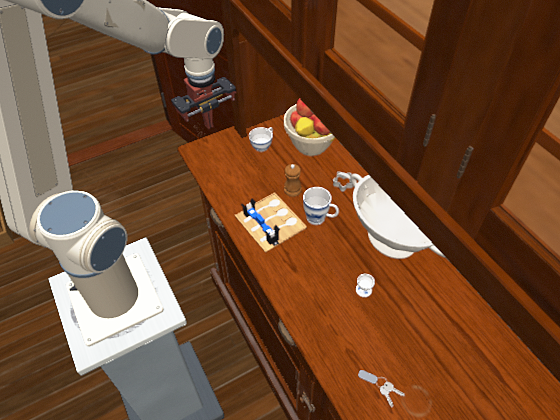

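```bash
python3 - <<'E'
from h import *
t=[(232+199/6-.4,170+467/6-.4),(232+403.5/6-.4,170+447/6-.4)]
s=[(220+192/6-.4,170+248/6-.4),(220+290/6-.4,170+368/6-.4)]
for a,b in zip(s,t): print(two(a,b))
u=[onz("top",p,32)[:2] for p in t];print(u,np.mean(u,0))
a=np.radians(6.35)
for sg in (46,-46): print(proj("scene",[[474.2-sg*np.sin(a),18+sg*np.cos(a),z] for z in (32,35)]).round(1).tolist())
print(s)
for n in C:
    A=cv2.imread(f"pics/{n}0.png").astype(int);B=cv2.imread(f"pics/{n}16.png").astype(int);d=(np.abs(A-B).max(2)>60).astype(np.uint8)
    k,l,st_,c=cv2.connectedComponentsWithStats(d);print(n,[(x[:5].tolist()) for x in st_[1:] if x[4]>12])
E
```

```text
(array([469.44550237,  64.55821632,  29.1128425 ]), np.float64(0.4273403665834427))
(array([478.56513577, -26.92015655,  26.16211194]), np.float64(1.2123965165762811))
[array([469.66074255,  64.27923849]), array([479.11331801, -27.1357616 ])] [474.38703028  18.57173844]
[[251.6, 210.6], [251.6, 210.0]]
[[268.4, 229.9], [268.4, 229.3]]
[(251.6, 210.93333333333334), (267.93333333333334, 230.93333333333334)]
scene [[0, 0, 73, 208, 6413], [95, 0, 5, 10, 25], [90, 0, 134, 84, 5761], [121, 58, 8, 18, 58], [125, 76, 4, 9, 20], [194, 77, 41, 24, 212], [184, 78, 17, 13, 55], [101, 80, 14, 2, 18], [197, 90, 9, 5, 15], [185, 95, 10, 10, 21], [218, 95, 14, 8, 41], [172, 96, 18, 15, 148], [187, 97, 30, 19, 133], [0, 109, 58, 156, 2270], [224, 154, 9, 29, 136], [0, 158, 11, 45, 52], [90, 204, 36, 69, 1025], [247, 207, 41, 27, 358], [72, 224, 25, 33, 194], [320, 294, 13, 42, 341]]
top [[287, 177, 7, 8, 22], [242, 178, 16, 14, 79], [155, 189, 6, 9, 13], [280, 201, 8, 4, 13], [306, 200, 5, 9, 13], [246, 212, 5, 9, 17], [309, 212, 5, 11, 18], [59, 215, 146, 205, 16691], [389, 226, 46, 29, 468], [248, 229, 5, 9, 14], [303, 234, 12, 6, 21], [475, 235, 12, 13, 41], [256, 238, 49, 16, 382], [309, 246, 8, 8, 19], [303, 259, 11, 7, 18], [287, 260, 15, 5, 21], [272, 263, 18, 4, 28], [0, 320, 46, 58, 529], [0, 342, 23, 78, 800], [16, 343, 8, 5, 18], [17, 347, 11, 29, 111], [268, 378, 39, 5, 116], [172, 389, 5, 6, 14], [284, 399, 26, 14, 32], [263, 402, 14, 18, 34], [329, 411, 3, 9, 23]]
```

```bash
python3 - <<'E'
from h import *
G=lambda f:cv2.cvtColor(cv2.imread(f),cv2.COLOR_BGR2GRAY).astype(np.float32)
for nm,n,(x,y,w,h) in(("mill","scene",(280,158,24,40)),("mug","scene",(298,182,45,46)),("cup","scene",(244,120,32,36)),("egg","scene",(352,268,26,32)),("mill","top",(238,174,28,24)),("mug","top",(282,172,40,28)),("egg","top",(395,178,28,26)),("cup","top",(142,170,44,34))):
    a,b=G(f"pics/{n}0.png"),G(f"pics/{n}16.png")
    r=cv2.matchTemplate(b[y-4:y+h+4,x-4:x+w+4],a[y:y+h,x:x+w],cv2.TM_CCOEFF_NORMED);_,v,_,p=cv2.minMaxLoc(r);print(nm,n,p[0]-4,p[1]-4,round(v,3))
E
```

```text
mill scene 0 0 0.997
mug scene 0 0 1.0
cup scene 0 0 1.0
egg scene 0 0 1.0
mill top 0 0 0.991
mug top 0 0 0.978
egg top 0 0 0.986
cup top 0 0 0.98
```

Everything is in place and no bystander has moved, so I'm handing in.

```bash
python3 -c "
from workcell import close_job
print(close_job())"
```

```text
the job is handed in; nothing more can be done
None
```

The teaspoon lies in the middle place of the tray with its bowl towards the same end as the other two, and the blue bar is clipped home. I handed the job in at about 31 s with the arm clear. `close_job` gives no verdict, so what follows is from my own checks.

- **Spoon:** it sits about 1 to 2 mm from the slot centre and within about 1° of its neighbours.
- **Bar:** I set it loosely on the hooks, let go, and pushed it down with the closed fingers. One hook looked clicked first. The force then fell to about 0 N with the fingers 0.8 mm above the computed home height. It rose to 14 N over the last 0.6 mm, which is what a rigid seat would do.
- **Fully home:** the fingers stopped within about 0.2 mm of the computed home height. In the pictures both bar ends sit down between their brackets. Their tops measured 29 and 26 mm high against the 32 mm expected; those readings are only good to several mm, so the finger height and force are the better evidence.
- **Hooks:** I did not measure the hook angles. I judged both clicks from the force drop and the pictures.
- **Bystanders:** the pepper mill, mug, cup and egg cup match the first pictures with no shift in either view.

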